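Sweep the carving board into the extraction inlet and snap its flaps shut

TASK

Sweep all four wood chips off the carving board into the open mouth of the green extraction box, pushing them with the scraper block and never touching them with the fingers. Only then press both hinged flaps of the box down until their catches snap and hold them fully shut. Leave the scraper lying on the board or the bench, and leave the bowl, gouges and moulds where they are.

Things in the scene. Friction and masses are not known exactly. Their poses are not given: they have to be found in the camera images.
- station: fixed carving station: raised wooden board and, at its end, a green chip-extraction box. Origin on the bench below the middle of the lip where board meets box; x points from board to box (the way to sweep), roughly to the robot's left; y roughly towards the robot; z up. Board: x -225..0, y -230..+125 mm, top 75 mm above the bench; an unfinished mould 28 mm thick is held on it at y -226..-138 mm.
- lip (a point): middle of the lip between board and box mouth, 75 mm above the bench, axes as station. The box has an open mouth; outside it is x 0..130, y -125..+125 mm from here, walls 4 mm, rim 73 mm and inner floor 5 mm above the bench. A duct leaves its far side; catch housings 77 mm high stand behind it (x 149..175, y -51..+51 mm).
- flap_near (a joint): angle of the near (robot's side) aluminium flap, rad: 0 = shut flat, 1.2 to 1.55 as found (at most 1.75). 130 mm (station x) by 119 mm, 3.5 mm thick. It folds inward and down over the mouth; shut, its free edge lies 2 mm short of mid-mouth. A light spring lifts it again if let go uncaught. Below 0.12 rad a roller catch resists (about 10 N at the push mark); past 0.05 rad it snaps and holds. Push home to the hard stop at 0. Either flap first.
- flap_far (a joint): angle of the far aluminium flap, rad: 0 = shut flat, 1.2 to 1.55 as found (at most 1.75). 130 mm (station x) by 119 mm, 3.5 mm thick. It folds inward and down over the mouth; shut, its free edge lies 2 mm short of mid-mouth. A light spring lifts it again if let go uncaught. Below 0.12 rad a roller catch resists (about 10 N at the push mark); past 0.05 rad it snaps and holds. Push home to the hard stop at 0. Either flap first.
- flap_near_hinge (a point): point on the near flap's hinge axis, half-way along it, at x 65, y +122 mm of station and 73.5 mm above the bench; it turns with the flap but does not shift
- flap_far_hinge (a point): the same point on the far flap's hinge axis (x 65, y -122 mm of station, 73.5 mm above the bench)
- flap_near_press (a point): middle of the yellow push mark (50 x 22 mm) on the near flap's top (outer) face, 92 mm from its hinge, 28 mm from its free edge; moves with the flap; when shut it is 78 mm above the bench
- flap_far_press (a point): middle of the yellow push mark on the far flap, likewise
- scraper_mid (a point): scraper block: orange with a brass foot, 34 mm thick (its x), 160 mm long (its y), 80 mm high, 0.2 to 0.4 kg, standing on the bench on its brass foot (underside flat); the point is its centre, 40 mm above the foot. Grip it across the 34 mm, fingertips higher than the chips.
- chip0_mid (a point): wood chip: flat slip of wood 60 x 24 x 12 mm, about 14 g, lying on the board; the point is its centre
- chip1_mid (a point): wood chip: flat slip of wood 60 x 24 x 12 mm, about 14 g, lying on the board; the point is its centre
- chip2_mid (a point): wood chip: flat slip of wood 60 x 24 x 12 mm, about 14 g, lying on the board; the point is its centre
- chip3_mid (a point): wood chip: flat slip of wood 60 x 24 x 12 mm, about 14 g, lying on the board; the point is its centre
- bowl: bystander: white ceramic bowl, 112 mm across, 58 mm high; origin under its centre. It and the scraper may have changed places
- gouge_a: bystander: carving gouge lying on the bench, 250 mm long along its x, 26 mm high; origin on the bench near its ferrule
- gouge_b: bystander: second carving gouge, like the first
- mould_a: bystander: finished cake mould lying on the bench, 205 x 88 x 28 mm, handle to its -x; origin under its middle (a second mould and a mallet lie farther off)
Things that resemble listed ones, but are neither listed nor needed, are in the scene too. There is more than one size of the part that bears scraper_mid; the job needs the larger. Leave any pink look-alike of the part that bears chip2_mid alone.

How it is judged (in metres and radians):
On the way:
1. all four chips lie in the extraction box while both flaps are still open (x of chip0_mid in the frame of station between 0 and 0.13 m and y of chip0_mid in the frame of station between -0.125 and 0.125 m and z of each of chip0_mid, chip1_mid, chip2_mid, chip3_mid in the frame of station below 0.062 m and x of chip1_mid in the frame of station between 0 and 0.13 m and y of chip1_mid in the frame of station between -0.125 and 0.125 m and x of chip2_mid in the frame of station between 0 and 0.13 m and y of chip2_mid in the frame of station between -0.125 and 0.125 m and x of chip3_mid in the frame of station between 0 and 0.13 m and y of chip3_mid in the frame of station between -0.125 and 0.125 m and value of joint each of flap_near, flap_far above 0.3 rad), for 0.2 s.
At the end, for the whole second after the job is handed in: All four chips lie inside the extraction box below its rim, both flaps are shut and stay shut by themselves (angle under 0.04 rad), and the scraper lies still on the board or the bench (its centre below 125 mm, not on top of the box) (x of chip0_mid in the frame of station between 0 and 0.13 m and y of chip0_mid in the frame of station between -0.125 and 0.125 m and z of each of chip0_mid, chip1_mid, chip2_mid, chip3_mid in the frame of station below 0.062 m and x of chip1_mid in the frame of station between 0 and 0.13 m and y of chip1_mid in the frame of station between -0.125 and 0.125 m and x of chip2_mid in the frame of station between 0 and 0.13 m and y of chip2_mid in the frame of station between -0.125 and 0.125 m and x of chip3_mid in the frame of station between 0 and 0.13 m and y of chip3_mid in the frame of station between -0.125 and 0.125 m and value of joint each of flap_near, flap_far below 0.04 rad and linear speed of scraper below 0.02 m/s and height (world z) of scraper_mid between 0.005 and 0.125 m and (x of scraper_mid in the frame of station below -0.005 m or height (world z) of scraper_mid below 0.06 m)); the robot touches nothing.
It fails at once if a chip is touched with the fingers (over 0.03 N) (contact force between the fingers and chip0 above 0.03 N or contact force between the fingers and chip1 above 0.03 N or contact force between the fingers and chip2 above 0.03 N or contact force between the fingers and chip3 above 0.03 N).
It fails at once if the bowl, a gouge or a mould is moved by more than 30 mm (distance of any of bowl, gouge_a, gouge_b, mould_a from where it was at the start of the episode above 0.03 m).
It also fails if it takes over 67 s, if anything falls off the work surface, if the arm or the gripper's body presses on something with over 40 N, if the wrist force passes 120 N, or if a joint passes its speed limit or range.

ROBOT

A 6-joint arm with a two-finger parallel gripper is mounted at the origin on the work surface. World frame = base frame: x ahead of the robot, y to its left, z up, the work surface at z = 0. Lengths are in m, angles in degrees, forces in N, time in s.
With the tool pointing down it reaches from about 0.3 to 0.75 m from the base axis. Payload 8.5 kg.
Tool frame: the origin (TCP) lies at the very end of the fingers, on their centre line; the grasp point (between the pads) lies 19 mm behind it (env.tcp_to_grasp is the distance from the TCP to the grasp point, in m); z points along the fingers, y is the line along which they close (so a half turn about z gives the same grasp; the last joint's range is limited). The gripper opens to 85 mm and grips with 20 to 120 N. Pads are 22 mm wide; open, the fingers measure 114 mm over their backs; the gripper's body (76 mm by 85 mm) begins 54 mm behind the grasp point. The pads swing forward as they close: fully open they stand 13 mm farther back than shut.
Start: joints at [60.143, 21.807, 74.336, -0, 83.858, -12.336], TCP at [0.166, 0.524, 0.231] pointing down, gripper open.
Joint ranges: [-178.18, 178.18], [-50.72, 133.34], [12.68, 142.11], [-81.47, 261.47], [9.98, 163.14], [-165.26, 165.26]. Speed limits (degrees/s): [136.94, 136.94, 180, 180, 180, 180].

INTERFACE

Orientations are given as a 3x3 rotation matrix whose columns are the frame's x, y, z axes.
In Python, from rig import status, get_image, env gives the robot as it stands.
- The arm moves only by the shell command python3 -m handwheel 'ROWS' [FORCE]. ROWS is text: rows parted by semicolons, each of 7 numbers parted by spaces: the shift along the world's x, y, z in cm, then the turn, a rotation vector about the world's x, y, z in degrees, then the opening, from 0 (shut) to 1 (fully open). In form: dx dy dz wx wy wz gripper; .... A call has 1 to 8 rows; each row is the pose to reach, as a shift and turn from the pose commanded when the call began; what a row does not reach only later rows make up. A row lasts 1/12 s, in which the tool goes at most 41.7 mm and 7.16 degrees, less where a joint would pass 70% of its speed; a pose out of reach is approached as far as the arm can. A call with a gripper value outside its range is refused whole. The fingers move at their own pace and stop on an object; FORCE is the grip in N (left out, the last holds). Time passes only in rows, so rows that repeat a pose let the fingers close. It gives the time, the measured TCP pose, the force, the opening and the grip force at its end, in the units of the state.
- status.observe(): the state, without advancing time (a new reading comes with each control period).
- get_image(name): name is "scene" or "top"; returns a dict with "color" (420x560x3 uint8, red, green, blue), "vertical_fov" (degrees; the focal length in pixels is half the picture's height over the tangent of half this angle, whatever the lens; pixels are square), "cx", "cy" (the principal point, pixels), "xyz" and "orientation" of the camera in the world. Camera axes: x right, y down, z forward; pixel columns grow to the right and rows downward; lengths in m; the calibration is good to about 2 mm. A picture is of the moment at which its call begins. There is no depth.
- env.close_job(): hands the job in; it is judged then, once.
The state is a dict: "time_s": time; "q": joint angles; "qvel": joint speeds; "joint_efforts": joint torques, N m; "position": TCP position; "tool_rot": TCP orientation; "ft_force": force on the tool from outside, world axes, zero at the start; "wrist_torque": the same for the moment, N m; "grip_width": finger opening in m; "gripper_force": force on a finger pad.
Only numpy, scipy, OpenCV 4.12 (cv2) and the standard library are available. Lean on these libraries where they do the work, as an engineer would, in place of code of your own. Each camera call takes 0.05 s, during which the arm holds its last target. There are 200 camera calls.

## Working session

There is one attempt and no reset: what is moved stays moved. The work goes in short steps, Python scripts to look and compute and a shell command to move; the robot and the scene stay as the last step left them, time stands still between calls to the robot, and variables do not carry over. Pictures are saved under pics/ and viewed, at most 13 in all, crops included, and the job is handed in when it is done.

```bash
ls; mkdir -p pics
cat > h.py <<'E'
import numpy as np, cv2, json
from rig import status, get_image, env
def snap(n,f=None):
    im=get_image(n)
    if f: cv2.imwrite(f,im["color"][:,:,::-1])
    return im
def ray(im,u,v):
    H=im["color"].shape[0]; f=H/2/np.tan(np.radians(im["vertical_fov"])/2)
    R=np.array(im["orientation"]); d=R@np.array([(u-im["cx"])/f,(v-im["cy"])/f,1]); return np.array(im["xyz"]),d
def onz(im,u,v,z):
    c,d=ray(im,u,v); return c+d*(z-c[2])/d[2]
def proj(im,p):
    H=im["color"].shape[0]; f=H/2/np.tan(np.radians(im["vertical_fov"])/2)
    q=np.array(im["orientation"]).T@(np.array(p)-im["xyz"]); return np.array([im["cx"]+f*q[0]/q[2],im["cy"]+f*q[1]/q[2]])
E
python3 - <<'E'
from h import *
for n in("scene","top"):
    im=snap(n,f"pics/{n}0.png"); print(n,{k:np.round(v,3).tolist() for k,v in im.items() if k!="color"})
s=status.observe(); print(s["time_s"],s["position"],s["tool_rot"],s["grip_width"])
a=[cv2.imread(f"pics/{n}0.png") for n in("scene","top")]
E
```

```text
pics
scene {'vertical_fov': 52.642, 'cx': 275.75, 'cy': 208.349, 'xyz': [1.104, -0.605, 0.767], 'orientation': [[0.72, 0.434, -0.541], [0.694, -0.442, 0.569], [0.008, -0.785, -0.619]]}
top {'vertical_fov': 48.85, 'cx': 284.029, 'cy': 211.8, 'xyz': [0.315, 0.045, 1.134], 'orientation': [[0.021, -0.987, 0.158], [-1.0, -0.019, 0.011], [-0.008, -0.159, -0.987]]}
0.1 [0.16544121 0.52426395 0.23078802] [[-9.53610936e-01  3.01041166e-01 -6.31352694e-04]
 [ 3.01041710e-01  9.53610324e-01 -1.11279519e-03]
 [ 2.67067287e-04 -1.25123715e-03 -9.99999182e-01]] 0.08538428882189868
```

View pics/top0.png

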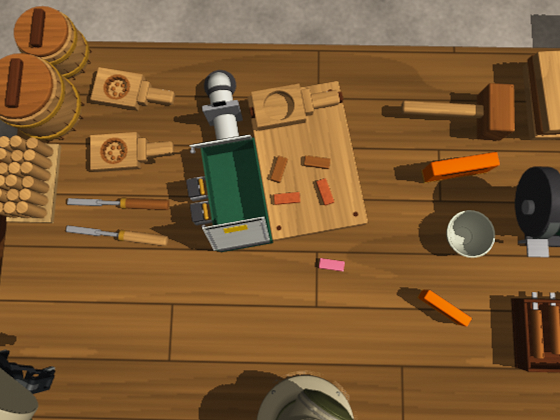

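View pics/scene0.png

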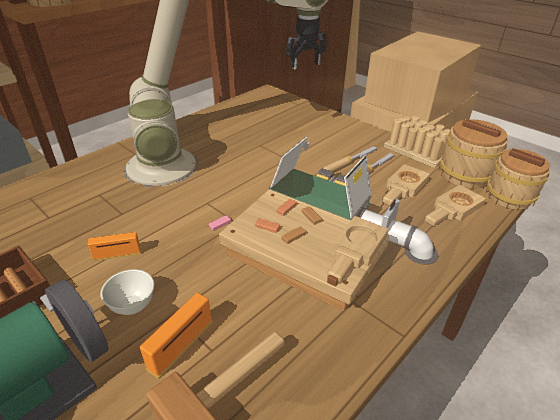

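The top view shows two orange blocks: (461,166), about 75 px long, and (446,307), about 50 px long. The larger one at (461,166), beyond the bowl at (470,233), is the scraper. The four brown-red slips on the board, (279,168), (317,161), (287,198) and (325,191), are the chips. The pink slip at (332,265) on the bench is the decoy. I'll confirm this in one crop and measure.

Run:
```python
from h import *
im=get_image("top"); c=im["color"]
hsv=cv2.cvtColor(c,cv2.COLOR_RGB2HSV)
def blobs(m,amin):
    k,_=cv2.findContours(m.astype(np.uint8),cv2.RETR_EXTERNAL,cv2.CHAIN_APPROX_NONE)
    return [x for x in k if cv2.contourArea(x)>amin]
h,s,v=cv2.split(hsv)
for x in blobs((h>=6)&(h<=16)&(s>235)&(v>200),100):
    r=cv2.boxPoints(cv2.minAreaRect(x)); print("orange",cv2.contourArea(x),r.round().tolist(), [onz(im,*p,.08)[:2].round(3).tolist() for p in r])
for p in [(279,168),(317,161),(287,198),(325,191),(340,150)]: print(p,hsv[p[1],p[0]])
big=cv2.resize(c[70:280,180:380],None,fx=3,fy=3,interpolation=cv2.INTER_CUBIC)[:,:,::-1]
b2=cv2.resize(c[130:330,410:510],None,fx=2,fy=3*210/200*1,interpolation=cv2.INTER_CUBIC)[:,:,::-1]
b2=cv2.resize(b2,(200,400)); 
out=np.zeros((600,800,3),np.uint8); out[:600,:600]=big[:600]; out[:400,600:]=b2
cv2.imwrite("pics/crop1.png",out)
```

```text
orange 444.0 [[424.0, 298.0], [429.0, 290.0], [471.0, 318.0], [466.0, 326.0]] [[0.296, -0.259], [0.313, -0.272], [0.254, -0.363], [0.237, -0.351]]
orange 775.0 [[432.0, 162.0], [497.0, 152.0], [499.0, 165.0], [434.0, 175.0]] [[0.608, -0.286], [0.637, -0.439], [0.606, -0.442], [0.578, -0.29]]
(279, 168) [ 13 193 149]
(317, 161) [ 14 193 149]
(287, 198) [  9 194 201]
(325, 191) [  9 196 198]
(340, 150) [ 17 154 196]
```

View pics/crop1.png

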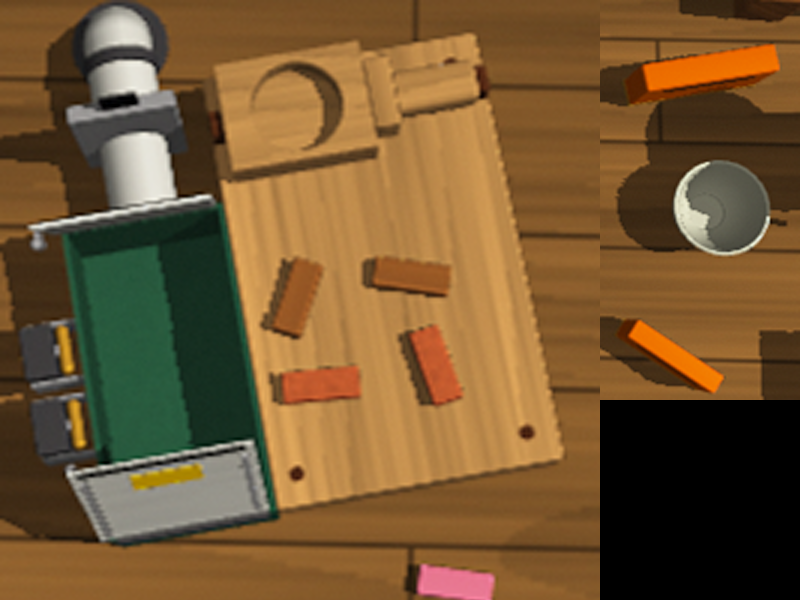

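The crop confirms it: the upper orange block, about 155 x 32 mm, matches the 160 x 34 scraper, and the lower one is only about 108 mm. The board corners are at crop (563,457), (277,512) and (476,35). The chips are at crop (295,297), (411,276), (320,385) and (435,365).

```bash
cat >> h.py <<'E'
def station(yaw,o):
    x=np.array([np.cos(yaw),np.sin(yaw)]); y=np.array([-x[1],x[0]]); return np.array(o),x,y
E
python3 - <<'E'
from h import *
im=get_image("top")
P=lambda u,v,z: onz(im,180+(u+.5)/3-.5,70+(v+.5)/3-.5,z)[:2]
nr,nl,fr=P(563,457,.075),P(277,512,.075),P(476,35,.075)
print(nr,nl,fr,np.linalg.norm(nr-nl),np.linalg.norm(fr-nr))
d=(nr-fr)/np.linalg.norm(nr-fr); e=(nl-nr)/np.linalg.norm(nl-nr)
print("ydir",d,"xdir",e, d@e)
# yaw from y dir primarily: x = rot -90 of y
yy=d; xx=np.array([yy[1],-yy[0]]); print("x",xx, "yaw",np.degrees(np.arctan2(xx[1],xx[0])), np.degrees(np.arctan2(e[1],e[0])))
xx=xx+e; xx/=np.linalg.norm(xx); yy=np.array([-xx[1],xx[0]])
o1=nl-.125*yy; o2=nr+.225*xx-.125*yy; o3=fr+.225*xx+.23*yy; print("o",o1,o2,o3)
o=(o1+o2+o3)/3; print(o,np.degrees(np.arctan2(xx[1],xx[0])))
for p in [(295,297),(411,276),(320,385),(435,365)]:
    w=P(*p,.087); print(w,((w-o)@xx*1000).round(),((w-o)@yy*1000).round())
# chip extents
for p in [(300,258),(322,263),(297,337),(271,328),(368,258),(451,265),(445,297),(282,404),(360,400),(435,326),(408,333),(462,397),(437,405)]:
    w=P(*p,.087); print(p,((w-o)@np.c_[xx,yy]*1000).round())
# scraper centre in scene check
im2=get_image("scene"); print(proj(im2,[.607,-.364,.08]),[proj(im2,[*(np.array([.607,-.364])+s*np.array([.0149,-.0786])),.08]) for s in(1,-1)])
print([proj(im2,[*(o+xx*a+yy*b),.075]).round() for a,b in((-.225,.125),(0,.125),(-.225,-.23))])
print(env.tcp_to_grasp)
np.savez("st.npz",o=o,xx=xx,yy=yy)
E
```

```text
[ 0.46483113 -0.13531109] [0.41805386 0.08359663] [ 0.8080514  -0.06777215] 0.22384973101206182 0.3498023193252751
ydir [-0.98118352 -0.19307744] xdir [-0.20896729  0.97792263] 0.01622045921873752
x [-0.19307744  0.98118352] yaw 101.13243497007231 102.06183958301158
o [0.54050202 0.10872525] [0.54204777 0.11022422] [0.53751526 0.10639787]
[0.54002169 0.10844911] 101.59713727654194
[0.58440824 0.07334223] -43.0 -36.0
[ 0.60286075 -0.01643459] -135.0 -36.0
[0.51530646 0.05256818] -50.0 35.0
[ 0.53264653 -0.03554723] -140.0 36.0
(300, 258) [-53. -66.]
(322, 263) [-69. -59.]
(297, 337) [-39.  -5.]
(271, 328) [-21. -16.]
(368, 258) [-105.  -57.]
(451, 265) [-167.  -39.]
(445, 297) [-158.  -15.]
(282, 404) [-18.  45.]
(360, 400) [-78.  53.]
(435, 326) [-146.    6.]
(408, 333) [-124.    8.]
(462, 397) [-155.   64.]
(437, 405) [-135.   67.]
[175.29692079 319.34204134] [array([144.60943048, 349.30919136]), array([202.32079233, 292.95251243])]
[array([217., 232.]), array([268., 188.]), array([350., 293.])]
0.0187
```

```bash
python3 -m handwheel '14 -28 0 0 0 -50 1;14 -28 0 0 0 -50 1;14 -28 0 0 0 -50 1;14 -28 0 0 0 -50 1;14 -28 0 0 0 -50 1;14 -28 0 0 0 -50 1;14 -28 0 0 0 -50 1;14 -28 0 0 0 -50 1' 60
python3 -m handwheel '14 -28 0 0 0 -12 1;14 -28 0 0 0 -12 1;14 -28 0 0 0 -12 1;14 -28 0 0 0 -12 1;14 -28 0 0 0 -12 1;14 -28 0 0 0 -12 1;14 -28 0 0 0 -12 1;14 -28 0 0 0 -12 1'
python3 -m handwheel '16.2 -32.8 -5 0 0 0 1;16.2 -32.8 -5 0 0 0 1;16.2 -32.8 -5 0 0 0 1;16.2 -32.8 -5 0 0 0 1;16.2 -32.8 -5 0 0 0 1;16.2 -32.8 -5 0 0 0 1;16.2 -32.8 -5 0 0 0 1;16.2 -32.8 -5 0 0 0 1'
python3 -c "
from h import *
im=snap('scene','pics/a.png');s=status.observe();print(s['position'],s['tool_rot'],s['time_s'])"
```

```text
time_s: 0.92
position: [0.3066, 0.2416, 0.2314]
tool_rot: [[-0.374, 0.927, 0.001], [0.927, 0.374, -0.001], [-0.001, 0.0, -1.0]]
ft_force: [-0.1, -0.4, -0.3]
grip_width: 0.0856
gripper_force: 0.0
time_s: 1.58
position: [0.447, -0.0394, 0.2312]
tool_rot: [[-0.179, 0.984, 0.0], [0.984, 0.179, -0.001], [-0.001, 0.0, -1.0]]
ft_force: [-0.3, 1.1, -0.1]
grip_width: 0.0852
gripper_force: 0.0
time_s: 2.25
position: [0.5923, -0.3335, 0.1856]
tool_rot: [[-0.182, 0.983, -0.0], [0.983, 0.182, 0.0], [0.0, -0.0, -1.0]]
ft_force: [0.6, 0.2, 1.0]
grip_width: 0.0854
gripper_force: 0.0
[ 0.59343429 -0.33975998  0.18221653] [[-1.77764261e-01  9.84071911e-01 -1.53010084e-03]
 [ 9.84073086e-01  1.77763777e-01 -4.48013461e-04]
 [-1.68880958e-04 -1.58537184e-03 -9.99998729e-01]] 2.3
```

View pics/a.png

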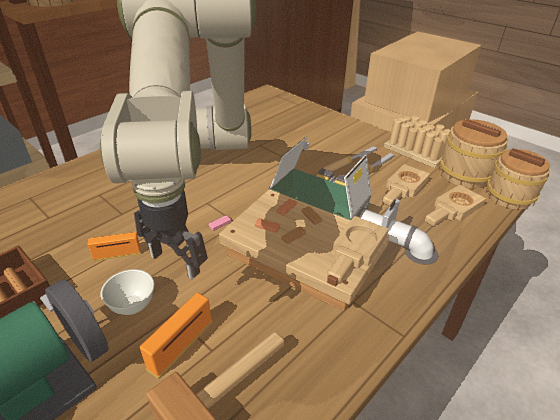

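The gripper is next to the scraper. The scraper's top edge runs (143,346)-(205,297), which matches the prediction, and the bowl at (128,292) is clear. I'll descend and grip.

```bash
python3 -m handwheel '1.4 -2.5 0 0 0 0 1;1.4 -2.5 -4 0 0 0 1;1.4 -2.5 -8 0 0 0 1;1.4 -2.5 -12 0 0 0 1;1.4 -2.5 -14.2 0 0 0 1;1.4 -2.5 -14.2 0 0 0 1;1.4 -2.5 -14.2 0 0 0 0;1.4 -2.5 -14.2 0 0 0 0' 80
python3 -m handwheel '0 0 0 0 0 0 0;0 0 0 0 0 0 0;0 0 0 0 0 0 0;0 0 0 0 0 0 0;0 0 0 0 0 0 0;0 0 0 0 0 0 0'
```

```text
time_s: 2.97
position: [0.6067, -0.3573, 0.0465]
tool_rot: [[-0.182, 0.983, 0.003], [0.983, 0.182, -0.002], [-0.003, 0.002, -1.0]]
ft_force: [0.8, -0.2, -0.1]
grip_width: 0.064
gripper_force: 0.0
time_s: 3.47
position: [0.6066, -0.3571, 0.0463]
tool_rot: [[-0.182, 0.983, 0.003], [0.983, 0.182, -0.002], [-0.003, 0.002, -1.0]]
ft_force: [0.1, 1.3, 7.1]
grip_width: 0.033
gripper_force: 79.6
```

```bash
python3 -m handwheel '0 0 4 0 0 0 0;0 0 8 0 0 0 0;0 0 12 0 0 0 0;0 3 15.5 0 0 7 0;0 6 15.5 0 0 14 0;0 9 15.5 0 0 21 0;-1 12 15.5 0 0 28 0;-1 15 15.5 0 0 35 0'
python3 -m handwheel '-1 2 0 0 0 7 0;-1 4 0 0 0 14 0;-2 6 0 0 0 21 0;-2 8 0 0 0 28 0;-2 10 0 0 0 35 0;-2.4 11 0 0 0 42 0;-2.4 11.9 0 0 0 49 0;-2.4 11.9 0 0 0 56 0'
python3 -m handwheel '0 0 0 0 0 0.4 0;0 0 0 0 0 0.4 0;0 0 0 0 0 0.4 0;0 0 0 0 0 0.4 0'
python3 - <<'E'
from h import *
im=snap('top','pics/b.png'); s=status.observe();print(s['position'],s['tool_rot'][:,1],s['grip_width'],s['gripper_force'])
d=np.load('st.npz')
h,S,v=cv2.split(cv2.cvtColor(im['color'],cv2.COLOR_RGB2HSV))
m=((h>=6)&(h<=16)&(S>235)&(v>200)).astype(np.uint8)
for x in cv2.findContours(m,0,1)[0]:
    if cv2.contourArea(x)>60:
        r=cv2.boxPoints(cv2.minAreaRect(x)); w=[onz(im,*p,s['position'][2]+.034)[:2] for p in r]
        print(r.round(1).tolist(),[((p-d['o'])@np.c_[d['xx'],d['yy']]*1000).round().tolist() for p in w])
E
```

```text
time_s: 4.13
position: [0.5944, -0.2051, 0.1994]
tool_rot: [[-0.717, 0.697, -0.001], [0.697, 0.717, 0.0], [0.001, -0.0, -1.0]]
ft_force: [0.2, -0.4, -2.3]
grip_width: 0.0328
gripper_force: 80.6
time_s: 4.8
position: [0.5714, -0.0858, 0.1995]
tool_rot: [[-0.978, -0.207, -0.0], [-0.207, 0.978, 0.001], [0.0, 0.001, -1.0]]
ft_force: [-0.6, 0.3, -2.7]
grip_width: 0.0332
gripper_force: 80.6
time_s: 5.13
position: [0.5718, -0.088, 0.1992]
tool_rot: [[-0.979, -0.203, -0.0], [-0.203, 0.979, -0.0], [0.0, -0.0, -1.0]]
ft_force: [0.5, -0.4, -2.1]
grip_width: 0.0326
gripper_force: 80.5
[ 0.57178087 -0.08792216  0.19911877] [-2.03565871e-01  9.79061249e-01  8.19858126e-05] 0.03329133724783141 80.54918646812439
[[423.8999938964844, 297.6000061035156], [429.20001220703125, 289.79998779296875], [471.3999938964844, 317.8999938964844], [466.20001220703125, 325.79998779296875]] [[-268.0, 301.0], [-282.0, 289.0], [-348.0, 355.0], [-335.0, 367.0]]
```

View pics/b.png

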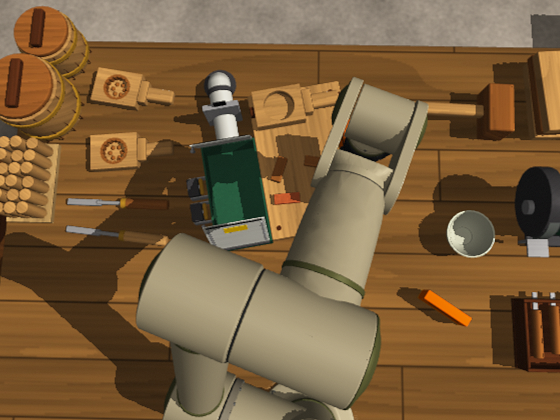

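In the top view the arm hides the scraper, though the bowl and the rest are undisturbed. I'll check the held scraper in the scene view.

Run:
```python
from h import *
im=snap('scene'); s=status.observe();d=np.load('st.npz');o,xx,yy=d['o'],d['xx'],d['yy']
p=s['position']; ty=s['tool_rot'][:2,1]; L=np.array([-ty[1],ty[0]])
c=p[:2]+np.array([.007,0]); img=im['color'][:,:,::-1].copy()
for a in(-.017,.017):
  for b in(-.08,.08):
    for z in(-.0463,.0337):
        q=proj(im,[*(c+a*ty+b*L),p[2]+z]); cv2.circle(img,(int(round(q[0])),int(round(q[1]))),1,(255,0,255),-1)
print("centre st",((c-o)@np.c_[xx,yy]*1000).round())
cv2.imwrite('pics/c.png',cv2.resize(img[120:320,130:400],None,fx=2.9,fy=2.9,interpolation=cv2.INTER_CUBIC))
```

```text
centre st [-200.    1.]
```

View pics/c.png

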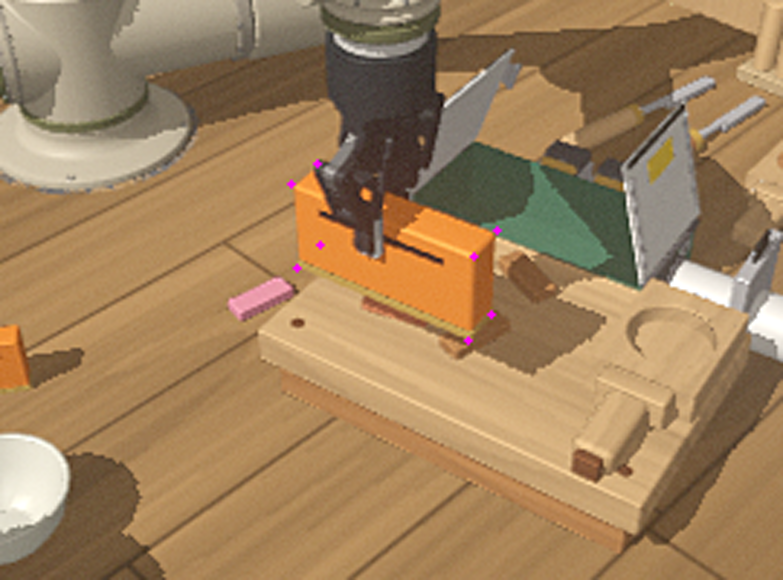

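The held scraper matches the prediction to within a few mm: level, square to the station and behind the chips. I'll lower it to the board.

```bash
python3 -m handwheel '0 0 -3 0 0 0 0;0 0 -5 0 0 0 0;0 0 -6.5 0 0 0 0;0 0 -7.2 0 0 0 0;0 0 -7.5 0 0 0 0;0 0 -7.5 0 0 0 0;0 0 -7.5 0 0 0 0'
python3 -m handwheel '0 0 -0.2 0 0 0 0;0 0 -0.2 0 0 0 0'
python3 -m handwheel '0 0 -0.2 0 0 0 0;0 0 -0.2 0 0 0 0'
```

```text
time_s: 5.82
position: [0.5723, -0.0879, 0.1251]
tool_rot: [[-0.979, -0.206, 0.001], [-0.206, 0.979, -0.001], [-0.001, -0.001, -1.0]]
ft_force: [-0.4, -0.6, -1.3]
grip_width: 0.0331
gripper_force: 80.5
time_s: 5.98
position: [0.572, -0.0877, 0.1227]
tool_rot: [[-0.979, -0.206, 0.001], [-0.206, 0.979, -0.0], [-0.001, -0.001, -1.0]]
ft_force: [-1.0, 0.2, -1.4]
grip_width: 0.0333
gripper_force: 80.5
time_s: 6.15
position: [0.5721, -0.0877, 0.1213]
tool_rot: [[-0.979, -0.206, 0.002], [-0.206, 0.979, -0.001], [-0.002, -0.001, -1.0]]
ft_force: [-2.7, 0.9, 4.6]
grip_width: 0.033
gripper_force: 81.2
```

```bash
python3 -m handwheel '-0.3 1.5 0 0 0 0 0;-0.6 3 0 0 0 0 0;-0.9 4.5 0 0 0 0 0;-1.2 6 0 0 0 0 0;-1.5 7.5 0 0 0 0 0;-1.85 9 0 0 0 0 0;-2.15 10.5 0 0 0 0 0;-2.4 11.7 0 0 0 0 0'
python3 -c "
from h import *
im=snap('scene');cv2.imwrite('pics/d.png',cv2.resize(im['color'][120:320,180:400,::-1],None,fx=2.9,fy=2.9,interpolation=cv2.INTER_CUBIC))"
```

```text
time_s: 6.82
position: [0.5479, 0.0308, 0.1212]
tool_rot: [[-0.978, -0.207, 0.003], [-0.207, 0.978, -0.001], [-0.002, -0.002, -1.0]]
ft_force: [0.5, -4.9, 6.1]
grip_width: 0.0328
gripper_force: 81.6
```

View pics/d.png

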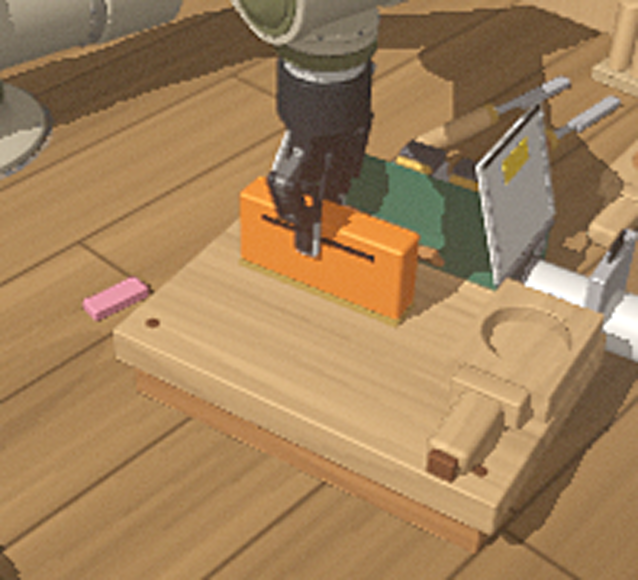

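The board is swept clean behind the scraper, and no chip escaped past either end; one is visible ahead at crop (430,255). I'll push on over the lip.

```bash
python3 -m handwheel '-0.3 1.5 0 0 0 0 0;-0.6 3 0 0 0 0 0;-0.9 4.5 0 0 0 0 0;-1.2 6 0 0 0 0 0;-1.5 7.5 0 0 0 0 0;-1.85 9 0 0 0 0 0;-2.1 10.3 0 0 0 0 0;-2.2 10.8 0 0 0 0 0'
python3 -m handwheel '0 0 0 0 0 0 0;0 0 0 0 0 0 0'
python3 -c "
from h import *
im=snap('scene');im2=snap('top');a=cv2.resize(im['color'][130:280,200:400,::-1],(520,390),interpolation=cv2.INTER_CUBIC);b=cv2.resize(im2['color'][120:260,190:280,::-1],(250,390),interpolation=cv2.INTER_CUBIC)
cv2.imwrite('pics/e.png',np.hstack([a,b]))"
```

```text
time_s: 7.53
position: [0.5242, 0.1399, 0.1198]
tool_rot: [[-0.978, -0.208, -0.002], [-0.208, 0.978, 0.001], [0.002, 0.001, -1.0]]
ft_force: [-0.4, 0.3, -2.7]
grip_width: 0.033
gripper_force: 80.3
time_s: 7.7
position: [0.5253, 0.1377, 0.1197]
tool_rot: [[-0.978, -0.207, -0.001], [-0.207, 0.978, 0.0], [0.001, 0.0, -1.0]]
ft_force: [-0.0, 0.4, -2.7]
grip_width: 0.0331
gripper_force: 80.3
```

View pics/e.png

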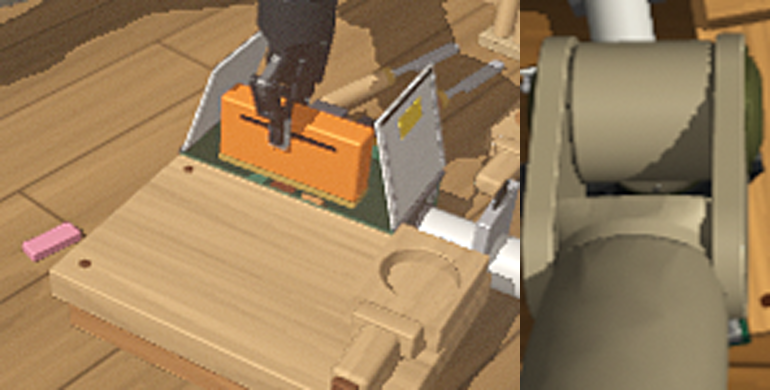

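The scraper is over the mouth and the board is clear; chips show in the box at crop (283,183) and (313,200). I'll retreat and set the scraper down on the board.

```bash
python3 -m handwheel '0 0 1 0 0 0 0;0 0 1 0 0 0 0;0.6 -3 1 0 0 0 0;1.2 -6 1 0 0 0 0;1.8 -9 1 0 0 0 0;2.4 -12 1 0 0 0 0;3.0 -14.7 1 0 0 0 0;3.2 -15.7 1 0 0 0 0'
python3 -m handwheel '0 0 -0.4 0 0 0 0;0 0 -0.7 0 0 0 0;0 0 -0.8 0 0 0 0;0 0 -0.8 0 0 0 0;0 0 -0.8 0 0 0 1;0 0 -0.8 0 0 0 1;0 0 -0.8 0 0 0 1;0 0 -0.8 0 0 0 1'
python3 -m handwheel '0 0 0 0 0 0 1;0 0 0 0 0 0 1;0 0 4 0 0 0 1;0 0 8 0 0 0 1;0 0 12 0 0 0 1;-4 -4 14 0 0 0 1;-8 -8 14 0 0 0 1;-12 -12 14 0 0 0 1'
python3 -m handwheel '-4 -4 0 0 0 0 1;-8 -8 0 0 0 0 1;-8 -12 0 0 0 0 1'
python3 - <<'E'
from h import *
im=snap('scene');im2=snap('top');a=cv2.resize(im['color'][130:280,200:400,::-1],(440,330),interpolation=cv2.INTER_CUBIC);b=cv2.resize(im2['color'][120:260,185:345,::-1],(360,330),interpolation=cv2.INTER_CUBIC)
cv2.imwrite('pics/f.png',np.hstack([a,b]))
E
```

```text
time_s: 8.47
position: [0.5587, -0.0234, 0.1306]
tool_rot: [[-0.979, -0.203, 0.001], [-0.203, 0.979, -0.001], [-0.001, -0.001, -1.0]]
ft_force: [0.7, 0.1, -2.4]
grip_width: 0.0332
gripper_force: 81.0
time_s: 9.13
position: [0.558, -0.0194, 0.1225]
tool_rot: [[-0.978, -0.206, 0.001], [-0.206, 0.978, -0.0], [-0.001, -0.0, -1.0]]
ft_force: [-0.6, 0.6, -0.1]
grip_width: 0.0796
gripper_force: 0.0
time_s: 9.8
position: [0.4705, -0.1068, 0.262]
tool_rot: [[-0.978, -0.208, 0.003], [-0.208, 0.978, -0.001], [-0.002, -0.002, -1.0]]
ft_force: [0.4, -0.7, 0.1]
grip_width: 0.0851
gripper_force: 0.0
time_s: 10.05
position: [0.3959, -0.2042, 0.2614]
tool_rot: [[-0.978, -0.207, 0.0], [-0.207, 0.978, -0.0], [-0.0, -0.0, -1.0]]
ft_force: [1.9, -0.9, 1.0]
grip_width: 0.0854
gripper_force: 0.0
```

View pics/f.png

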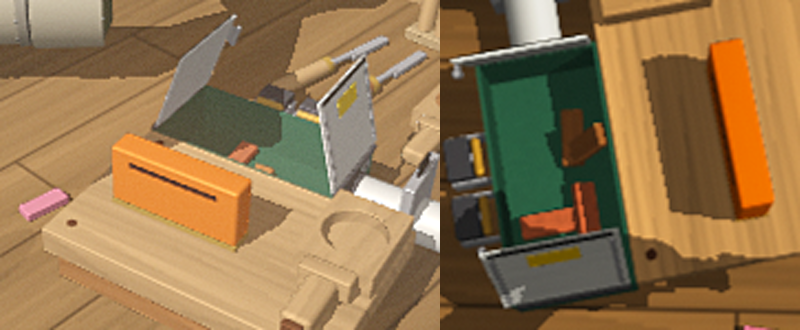

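All four chips lie in the box, two of them leaning low against the lip wall. The scraper stands on the board and both flaps are open. Next I'll measure the flap angles from the yellow marks, at near-mark top pixel (235,229) and far-mark scene pixel (358,174).

```bash
cat >> h.py <<'E'
d=np.load('st.npz'); o,xx,yy=d['o'],d['xx'],d['yy']
def W(x,y,z): return np.array([*(o+x*xx+y*yy),z])
def press(side,th,r=.092,n=.0045):  # side +1 near, -1 far
    return W(.065, side*(.122-r*np.cos(th)+n*np.sin(th)), .0735+r*np.sin(th)+n*np.cos(th))
def marks(im):
    h,s,v=cv2.split(cv2.cvtColor(im['color'],cv2.COLOR_RGB2HSV))
    m=((h>=22)&(h<=32)&(s>190)&(v>110)).astype(np.uint8)
    return [(cv2.contourArea(c),np.array(cv2.minAreaRect(c)[0]).round(1).tolist()) for c in cv2.findContours(m,0,1)[0] if cv2.contourArea(c)>15]
E
python3 - <<'E'
from h import *
for n,side in(("top",1),("scene",-1)):
    im=get_image(n); print(n,marks(im))
    for th in(1.0,1.2,1.3,1.4,1.5,1.6): print(th,proj(im,press(side,th)).round(1))
for s in(1,-1): print("hinge",s,W(.065,s*.122,.0735),"press shut",press(s,0))
E
```

```text
top []
1.0 [237.  220.1]
1.2 [237.9 227.3]
1.3 [238.5 231.2]
1.4 [239.1 235.4]
1.5 [239.8 239.6]
1.6 [240.6 243.9]
scene []
1.0 [346.  175.2]
1.2 [352.3 174.8]
1.3 [355.6 175. ]
1.4 [358.9 175.6]
1.5 [362.3 176.5]
1.6 [365.7 177.7]
hinge 1 [0.4074454  0.14759662 0.0735    ] press shut [0.49756724 0.16609129 0.078     ]
hinge -1 [0.64646421 0.19664769 0.0735    ] press shut [0.55634236 0.17815303 0.078     ]
```

```bash
python3 -m handwheel '0.1 4 0 0 0 0 0;0.2 8 0 0 0 0 0;0.3 12 0 0 0 0 0;0.4 16 0 0 0 0 0;0.5 20 0 0 0 0 0;0.6 24 0 0 0 0 0;0.7 28 0 0 0 0 0;0.7 32 0 0 0 0 0'
python3 -m handwheel '0 3.3 0 0 0 0 0;0 3.3 0 0 0 0 0;0 3.3 -4 0 0 0 0;0 3.3 -8 0 0 0 0;0 3.3 -9.6 0 0 0 0;0 3.3 -9.6 0 0 0 0;0 3.3 -9.6 0 0 0 0'
```

```text
time_s: 10.92
position: [0.4049, 0.1189, 0.2609]
tool_rot: [[-0.978, -0.208, 0.0], [-0.208, 0.978, 0.0], [-0.0, 0.0, -1.0]]
ft_force: [1.1, -0.8, 0.6]
grip_width: -0.0
gripper_force: 0.0
time_s: 11.5
position: [0.4055, 0.1491, 0.165]
tool_rot: [[-0.978, -0.207, -0.001], [-0.207, 0.978, 0.0], [0.001, 0.0, -1.0]]
ft_force: [0.2, -0.1, 0.4]
grip_width: 0.0001
gripper_force: 0.0
```

```bash
python3 -m handwheel '1.4 0.3 0 0 0 0 0;2.7 0.6 -0.3 0 0 0 0;3.8 0.8 -0.7 0 0 0 0;4.8 1 -1.2 0 0 0 0;5.7 1.2 -1.9 0 0 0 0;6.6 1.35 -2.6 0 0 0 0;7.3 1.5 -3.4 0 0 0 0;8 1.65 -4.3 0 0 0 0'
python3 -m handwheel '0.5 0.1 -1 0 0 0 0;0.9 0.2 -2.1 0 0 0 0;1.1 0.2 -3 0 0 0 0;1.2 0.25 -3.6 0 0 0 0;1.3 0.25 -4.1 0 0 0 0;1.3 0.25 -4.4 0 0 0 0;1.3 0.25 -4.4 0 0 0 0'
```

```text
time_s: 12.17
position: [0.4861, 0.165, 0.1209]
tool_rot: [[-0.979, -0.206, -0.001], [-0.206, 0.979, -0.0], [0.001, -0.0, -1.0]]
ft_force: [-1.6, -0.2, 1.4]
grip_width: -0.0001
gripper_force: 1.0
time_s: 12.75
position: [0.4987, 0.1674, 0.077]
tool_rot: [[-0.979, -0.206, -0.0], [-0.206, 0.979, 0.0], [0.0, 0.0, -1.0]]
ft_force: [1.0, 0.7, -0.4]
grip_width: -0.0002
gripper_force: 0.0
```

```bash
python3 -m handwheel '0 0 -0.2 0 0 0 0;0 0 -0.2 0 0 0 0;0 0 -0.2 0 0 0 0'
python3 -m handwheel '0 0 -0.2 0 0 0 0;0 0 -0.2 0 0 0 0;0 0 -0.2 0 0 0 0'
```

```text
time_s: 13.0
position: [0.4989, 0.1674, 0.0767]
tool_rot: [[-0.979, -0.206, 0.001], [-0.206, 0.979, 0.0], [-0.001, -0.0, -1.0]]
ft_force: [-2.9, -1.2, 11.4]
grip_width: 0.0
gripper_force: 6.0
time_s: 13.25
position: [0.499, 0.1674, 0.0765]
tool_rot: [[-0.978, -0.206, 0.003], [-0.206, 0.979, -0.0], [-0.003, -0.001, -1.0]]
ft_force: [-9.2, -2.1, 29.7]
grip_width: 0.0005
gripper_force: 14.8
```

```bash
python3 -m handwheel '0 0 4 0 0 0 0;0 0 8 0 0 0 0;0 0 12 0 0 0 0;0 0 16 0 0 0 0;0 0 20 0 0 0 0;4 0.8 20.3 0 0 0 0;8 1.6 20.3 0 0 0 0;12 2.5 20.3 0 0 0 0'
python3 -m handwheel '4.6 1 0 0 0 0 0;4.6 1 0 0 0 0 0;4.6 1 -4 0 0 0 0;4.6 1 -8 0 0 0 0;4.6 1 -11 0 0 0 0;4.6 1 -11 0 0 0 0;4.6 1 -11 0 0 0 0'
python3 -c "
from h import *
im=snap('scene','pics/g.png');cv2.imwrite('pics/g.png',cv2.resize(im['color'][100:260,220:440,::-1],None,fx=3,fy=3,interpolation=cv2.INTER_CUBIC))
p=status.observe()['position'];print(((p[:2]-o)@np.c_[xx,yy]*1000).round(),p[2])"
```

```text
time_s: 13.92
position: [0.6202, 0.1927, 0.278]
tool_rot: [[-0.979, -0.206, 0.003], [-0.206, 0.979, 0.0], [-0.003, -0.0, -1.0]]
ft_force: [-0.1, -0.6, 0.2]
grip_width: 0.0001
gripper_force: 0.0
time_s: 14.5
position: [0.6645, 0.2024, 0.1662]
tool_rot: [[-0.979, -0.206, -0.002], [-0.206, 0.979, -0.0], [0.002, 0.0, -1.0]]
ft_force: [0.1, 0.0, 0.5]
grip_width: -0.0003
gripper_force: 0.0
[  67. -142.] 0.1685493496273781
```

View pics/g.png

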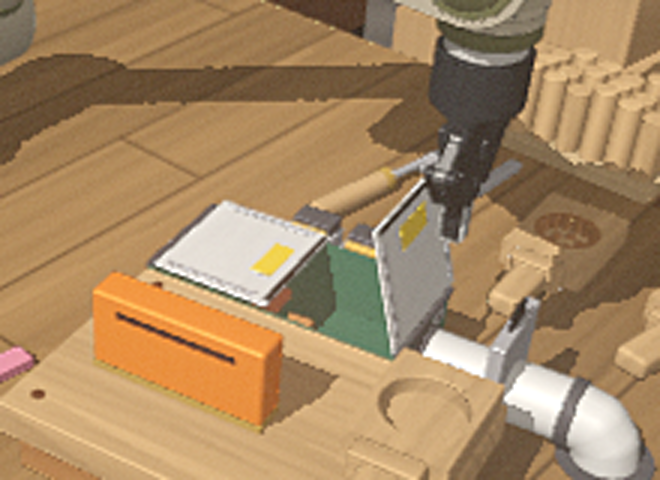

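The near flap is shut and the finger is behind the far flap. I'll press the far flap down along the mirrored arc.

```bash
python3 -m handwheel '-1.5 -0.3 0 0 0 0 0;-3 -0.6 -0.2 0 0 0 0;-4.4 -0.9 -0.5 0 0 0 0;-5.5 -1.1 -0.9 0 0 0 0;-6.5 -1.3 -1.4 0 0 0 0;-7.4 -1.5 -2 0 0 0 0;-8.2 -1.7 -2.8 0 0 0 0;-9.7 -2 -4.6 0 0 0 0'
python3 -m handwheel '-0.5 -0.1 -1 0 0 0 0;-0.9 -0.2 -2.1 0 0 0 0;-1.1 -0.2 -3 0 0 0 0;-1.2 -0.25 -3.6 0 0 0 0;-1.2 -0.25 -4.1 0 0 0 0;-1.2 -0.25 -4.4 0 0 0 0;-1.2 -0.25 -4.6 0 0 0 0;-1.2 -0.25 -4.6 0 0 0 0'
python3 -m handwheel '0 0 -0.1 0 0 0 0;0 0 -0.1 0 0 0 0;0 0 -0.1 0 0 0 0'
```

```text
time_s: 15.22
position: [0.571, 0.1829, 0.1258]
tool_rot: [[-0.979, -0.206, 0.012], [-0.206, 0.979, 0.002], [-0.013, -0.001, -1.0]]
ft_force: [3.0, -0.3, 1.1]
grip_width: -0.0002
gripper_force: 1.1
time_s: 15.88
position: [0.5566, 0.1801, 0.0768]
tool_rot: [[-0.979, -0.206, 0.003], [-0.206, 0.979, 0.0], [-0.003, -0.0, -1.0]]
ft_force: [-4.4, -1.4, 8.3]
grip_width: -0.0
gripper_force: 4.2
time_s: 16.13
position: [0.5566, 0.1801, 0.0767]
tool_rot: [[-0.979, -0.206, 0.003], [-0.206, 0.979, 0.0], [-0.003, -0.001, -1.0]]
ft_force: [-5.9, -0.9, 16.7]
grip_width: 0.0
gripper_force: 7.8
```

```bash
python3 -m handwheel '0 0 -0.2 0 0 0 0;0 0 -0.2 0 0 0 0;0 0 -0.2 0 0 0 0'
python3 -m handwheel '0 0 4 0 0 0 0;0 0 8 0 0 0 0;0 0 12 0 0 0 0;0 0 16 0 0 0 0;0 0 20 0 0 0 0;-4 0 20 0 0 0 0;-8 0 20 0 0 0 0;-12 0 20 0 0 0 0'
python3 -m handwheel '-4 -4 0 0 0 0 0;-8 -8 0 0 0 0 0;-8 -12 0 0 0 0 0;-8 -16 0 0 0 0 0;-8 -20 0 0 0 0 0;-8 -24 0 0 0 0 0;-8 -24 0 0 0 0 0;-8 -24 0 0 0 0 0'
python3 - <<'E'
from h import *
im=snap('scene');im2=snap('top');a=cv2.resize(im['color'][130:280,200:400,::-1],(440,330),interpolation=cv2.INTER_CUBIC);b=cv2.resize(im2['color'][120:260,185:345,::-1],(360,330),interpolation=cv2.INTER_CUBIC)
cv2.imwrite('pics/i.png',np.hstack([a,b]))
E
```

```text
time_s: 16.38
position: [0.5567, 0.1802, 0.0765]
tool_rot: [[-0.978, -0.206, 0.005], [-0.206, 0.978, 0.0], [-0.005, -0.001, -1.0]]
ft_force: [-12.3, -2.7, 29.5]
grip_width: -0.0001
gripper_force: 15.0
time_s: 17.05
position: [0.4351, 0.1799, 0.2732]
tool_rot: [[-0.979, -0.206, 0.004], [-0.206, 0.979, 0.001], [-0.004, -0.0, -1.0]]
ft_force: [0.3, 0.1, 0.5]
grip_width: 0.0003
gripper_force: 0.0
time_s: 17.72
position: [0.3563, -0.0634, 0.2729]
tool_rot: [[-0.98, -0.201, 0.003], [-0.201, 0.98, -0.002], [-0.002, -0.003, -1.0]]
ft_force: [-0.8, 0.0, -0.3]
grip_width: 0.0
gripper_force: 0.0
```

View pics/i.png

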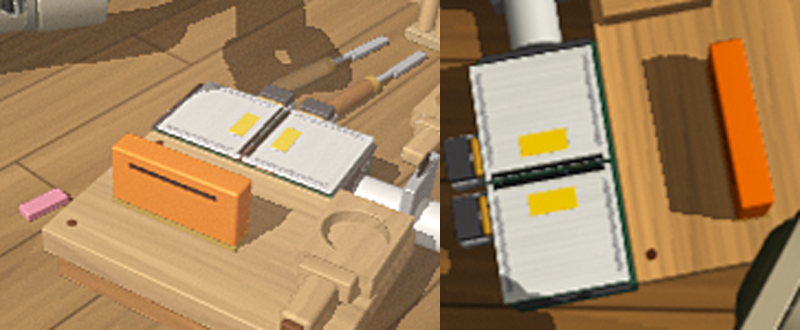

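Both flaps lie flat and stay shut, and the scraper stands on the board.

```bash
python3 -c "
from rig import env
print(env.close_job())"
```

```text
the job is handed in; nothing more can be done
None
```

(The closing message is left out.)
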